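Pull the wire snap ring and strip the guide roller off its axle

TASK

The guide roller on the bracket is due for renewal. Take the hooked pick from its rack, hook the pull loop of the sprung wire ring on the axle end and pull the ring up out of its groove with the pick (not with the fingers), and lay the ring in the steel parts dish. Then hang the pick back upright in any free slot of the rack, and last draw the roller off the axle and set it down in the dish as well, leaving the other tools lying where they are.

Things in the scene. Friction and masses are not known exactly. Their poses are not given: they have to be found in the camera images.
- bracket: Grey steel angle bracket, fixed. Origin on the bench under the front face of its upright plate (90 wide, 86 high, 6 thick); x from front to back, z up. Foot 90 wide, 6 thick, 30 in front of that face, 50 behind. A level 16 mm axle stands out along -x, 56 above the bench: collar 24 mm in diameter for the first 8, then the journal with the roller, groove at 48 to 54, end at 62.
- groove (a point): Centre of the groove (13 mm in diameter, 6 wide) on the axle's centre line, 51 mm in front of the upright plate; axes as the bracket's.
- ring: Sprung horseshoe ring of 4 mm steel wire, 21 mm wide, open below, in the axle groove, with a pull loop on top. Origin: centre of the part clasping the axle; x along the axle to the plate, z up to the loop. Legs reach 12.5 mm below, the loop's top 26.5 above the origin. Held by its spring legs alone; snaps out when pulled straight up with about 6 to 15 N, is clear once raised 20 mm. 24 g.
- ring_loop (a point): Centre of the pull loop, 16.5 mm above the ring's origin. The loop lies in the ring's plane, square to the axle; clear opening 12 mm in diameter. Behind it, above the roller's boss, are 14 mm of free space along the axle to the roller's side face.
- pick: Hooked pick, told from the other tool in the rack by its hook; hangs upright, loose. Origin on the shank's axis at the underside of its ferrule (20 mm in diameter), which rests on the rack; z up the handle, x the way the hook points. Black six-sided handle, 17 mm across flats (two flats face +y and -y), 14 to 80 mm above the origin. Shank 5 mm thick, 86 long, below it. 75 g.
- pick_grip (a point): Middle of the pick's handle, 48 mm above the pick's origin, where to grasp it; axes as the pick's.
- hook (a point): Middle of the hook, on its wire's centre line, 89 mm below and 8 in front (+x) of the pick's origin. The hook is 4 mm wire, straight, square to the shank (rising 3 degrees to its point), smooth, and ends 19.5 mm from the shank's axis. The ring stays hanging on it while the pick is upright. Axes as the pick's, the hook's point to +x.
- awl: Straight pick with the same handle but a plain pointed shank 91 mm long and no hook; hangs in another slot of the rack; leave it alone. Origin and axes as the pick's.
- rack: Plywood rack, fixed, 44 deep (x), 180 wide (y); board 14 thick, its top 120 mm above the bench. Origin on the bench under its centre, front at -x. Slots 11 wide at y = -55, 0, +55, open to the front (x = -22), closed at x = +2; open below in front. Tools hang by the ferrule, shank at x = -4. A pick comes out forward: lift a few mm, then move to the front; the hook cannot pass up the slot.
- roller: Black guide roller, brass bush, 64 mm in diameter, tread 28 wide, with a boss 26 in diameter and 10 long on its front; bore 18, loose on the axle. Origin on its axis at mid-tread; x along the axis, boss at -x. With the ring off it slides freely off the axle's end: 53 mm of travel clears it. Grasp across its diameter, level with the axle. 110 g, varies.
- dish: Round stainless parts dish, loose, 0.5 kg; 162 mm across the rim, 25 high; flat inner floor about 135 mm across, 8 mm above the bench. Origin under its centre on the bench. To let the ring off in it, do not press straight down on the standing ring: go on 20 mm the way the hook points while lowering the hook to 8 mm over the floor, so that the ring lies down flat, then draw the hook back 30 mm.
- pliers: Combination pliers with red grips lying on the bench near its front edge, 180 mm long; leave alone.
- tape_measure: Pocket tape measure standing on the bench, 63 mm high; leave alone.
- bolt: Hex bolt, 52 mm long, lying on the bench; leave alone.
- wrench: Combination wrench, 205 mm long, lying on the bench; leave alone.

How it is judged:
By the outcome, as a careful person would: the job done as asked, in the order asked, and still so for the second after the job is handed in, with the robot touching nothing.
It also fails if it takes over 72 s, if anything falls off the work surface, if the arm or the gripper's body presses on something with over 40 N, if the wrist force passes 120 N, or if a joint passes its speed limit or range.

ROBOT

A 6-joint arm with a two-finger parallel gripper is mounted at the origin on a cart in front of the work surface, level with it; the furniture and walls round the work are solid. World frame = base frame: x ahead of the robot, y to its left, z up, the work surface at z = 0. Lengths are in m, angles in rad, forces in N, time in s.
With the tool pointing down it reaches from about 0.4 to 0.825 m from the base axis. Payload 7 kg.
Tool frame: the origin (TCP) lies at the centre of the arm's flange, where the gripper is bolted on; the fingertips stand 178 mm ahead of it and the grasp point (between the pads) lies 159 mm ahead of it; z points along the fingers, y is the direction in which the jaws open and shut (so a half turn about z gives the same grasp; the last joint's range is limited). The gripper opens to 88 mm and grips with 3 to 60 N. Pads are 19 mm wide; open, the fingers measure 130 mm over their backs; the gripper's body (78 mm by 193 mm) begins 47 mm behind the grasp point.
Start: joints at [-1.027, 0.359, 0.012, 0, -1.224, -0.288], TCP at [0.171, -0.653, 0.405] pointing down, gripper open.
Joint ranges: [-3.07, 3.07], [-1.43, 2.12], [-1.02, 1.25], [-3.03, 1.67], [-3.05, -0], [-3.03, 3.03]. Speed limits (rad/s): [2.39, 2.39, 3.01, 3.14, 3.14, 3.14].

INTERFACE

Orientations are given as [roll, pitch, yaw] about the fixed x, y, z axes, in that order (R = Rz(yaw) Ry(pitch) Rx(roll)).
In Python, from station import * gives the robot as it stands.
- The arm moves only by the tool send_rows, never from a script. Its argument "motion" is a list of rows, each an object with "offset": the shift along the tool's x, y, z in cm, a list of three; "turn": the turn about the tool's z in degrees. In form: [{"offset": [x, y, z], "turn": turn}, ...]. A call has 1 to 8 rows; each row is the pose to reach, as a shift and turn from the pose commanded when the call began, along the tool's axes at that moment; what a row does not reach only later rows make up. A row lasts 1/10 s, in which the tool goes at most 50 mm and 8.59 degrees, less where a joint would pass 70% of its speed; a pose out of reach is approached as far as the arm can. A call with a gripper value outside its range is refused whole. "hand" is the opening, from -1 (shut) to 1 (fully open), set as the call begins (left out, the last holds). The fingers move at their own pace and stop on an object; "squeeze" is the grip in N (left out, the last holds). Time passes only in rows, so rows that repeat a pose let the fingers close. It gives the time, the measured TCP pose, the force and the opening at its end, in the units of the state.
- get_state(): the state, without advancing time (a new reading comes with each control period).
- grab_frame(name): name is "side" or "top" or "wrist"; returns a dict with "frame" (384x512x3 uint8, blue, green, red), "range_z" (384x512 float32, m along the optical axis (not along the pixel's ray), 0 where there is no reading), "vertical_fov" (degrees; the focal length in pixels is half the picture's height over the tangent of half this angle, whatever the lens; pixels are square), "cx", "cy" (the principal point, pixels), "cam_to_world" (4x4, takes a point from camera to world coordinates). Camera axes: x right, y up, looking along -z (the intrinsics and any distortion apply to the point x, -y, -z); pixel columns grow to the right and rows downward; lengths in m; the calibration is good to about 2 mm. A picture is of the moment at which its call begins.
- job_done(): hands the job in, once; it reports no verdict.
The state is a dict: "t": time; "q": joint angles; "qd": joint speeds; "joint_efforts": joint torques, N m; "eef_pos": TCP position; "ee_rot": TCP orientation; "force": force on the tool from outside, world axes, zero at the start; "moment": the same for the moment, N m; "width": finger opening in m.
Only numpy, scipy, OpenCV 4.12 (cv2) and the standard library are available. Lean on these libraries where they do the work, as an engineer would, in place of code of your own. Each camera call takes 0.05 s, during which the arm holds its last target. There are 200 camera calls.

## Working session

There is one attempt and no reset: what is moved stays moved. The work goes in short steps, Python scripts to look and compute and a tool call to move; the robot and the scene stay as the last step left them, time stands still between calls to the robot, and variables do not carry over. Pictures are saved under pics/ and viewed, about 8 in all and at most 12, crops included, and the job is handed in when it is done.

Besides the shell and the picture viewer there is one more tool, called after "Emit:" as name(argument=value, ...), one argument or row to a line, values as JSON. send_rows: Moves the arm, as the interface text tells. Its arguments: {"type":"object","properties":{"motion":{"type":"array"},"hand":{"type":"number"},"squeeze":{"type":"number"}},"required":["motion"]}

```bash
ls; mkdir -p pics; cat > h.py <<'E'
from station import *
import numpy as np, cv2
from scipy.spatial.transform import Rotation as Ro
def grab(n):
    f=grab_frame(n); np.savez('pics/%s.npz'%n,**{k:np.array(v) for k,v in f.items()}); return f
def load(n): return dict(np.load('pics/%s.npz'%n))
def cloud(f):
    h,w=f['range_z'].shape; F=h/2/np.tan(np.radians(f['vertical_fov'])/2)
    u,v=np.meshgrid(np.arange(w),np.arange(h)); d=f['range_z']
    P=np.stack([(u-f['cx'])/F*d,-(v-f['cy'])/F*d,-d],-1)
    M=np.array(f['cam_to_world']); return P@M[:3,:3].T+M[:3,3]
def pose(): 
    s=get_state(); return np.array(s['eef_pos']),Ro.from_euler('xyz',s['ee_rot']).as_matrix(),s
E
python3 - <<'E'
from h import *
s=get_state(); print(s)
for n in ['side','top']:
    f=grab(n); print(n,{k:v for k,v in f.items() if k not in('frame','range_z')}); cv2.imwrite(f'pics/{n}0.png',cv2.resize(f['frame'],(800,600)))
E
```

```text
pics
{'t': 0.0, 'q': array([-1.02688067e+00,  3.59355432e-01,  1.10817287e-02, -3.74467723e-04,
       -1.22408563e+00, -2.88101871e-01]), 'qd': array([ 0.00044469,  0.00213751, -0.00061591,  0.00136419, -0.00056487,
        0.00120774]), 'joint_efforts': array([ 2.91819691e-03, -5.82720423e+01,  2.93063146e+01,  6.99763834e+00,
        6.72334674e-03, -1.74332413e-04]), 'eef_pos': array([ 0.170753  , -0.65284484,  0.40374836]), 'ee_rot': array([ 3.13999403e+00, -1.06629265e-04, -2.88590631e+00]), 'force': array([ 0.06625057, -0.39842614, -0.29472373]), 'moment': array([ 0.00886826,  0.03670951, -0.04825568]), 'width': 0.08830410502499741}
side {'vertical_fov': 52.499093158569906, 'cx': 253.40053714062913, 'cy': 192.12582656628612, 'cam_to_world': array([[-0.81753704,  0.2572972 , -0.51520029,  0.04958473],
       [-0.57561649, -0.33824899,  0.74448188,  0.71390213],
       [ 0.01728713,  0.9051993 ,  0.42463559,  0.5295196 ],
       [ 0.        ,  0.        ,  0.        ,  1.        ]])}
top {'vertical_fov': 42.79173949785259, 'cx': 253.9592260034465, 'cy': 201.1343810548415, 'cam_to_world': array([[ 0.00793654,  0.99538944, -0.095587  ,  0.42445177],
       [-0.99956161,  0.01062365,  0.0276356 ,  0.03979008],
       [ 0.02852366,  0.09532576,  0.99503739,  1.35446251],
       [ 0.        ,  0.        ,  0.        ,  1.        ]])}
```

View pics/side0.png

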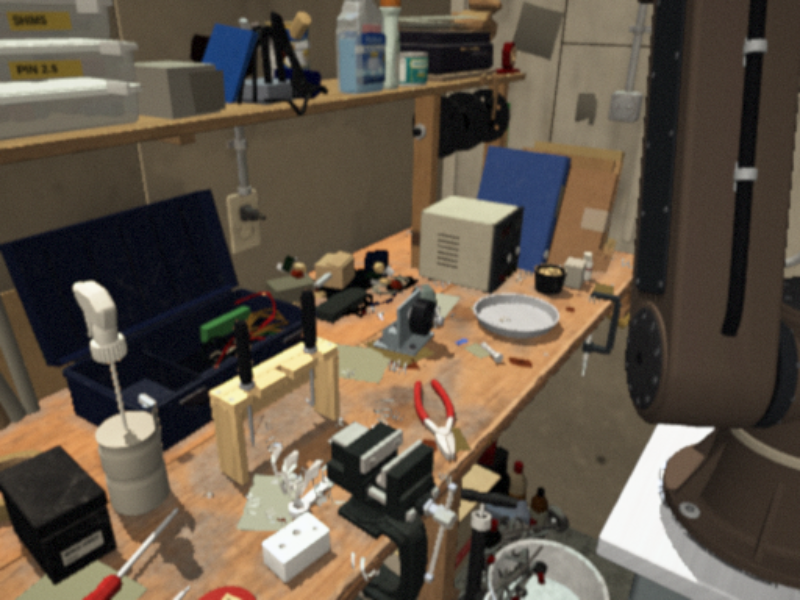

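View pics/top0.png

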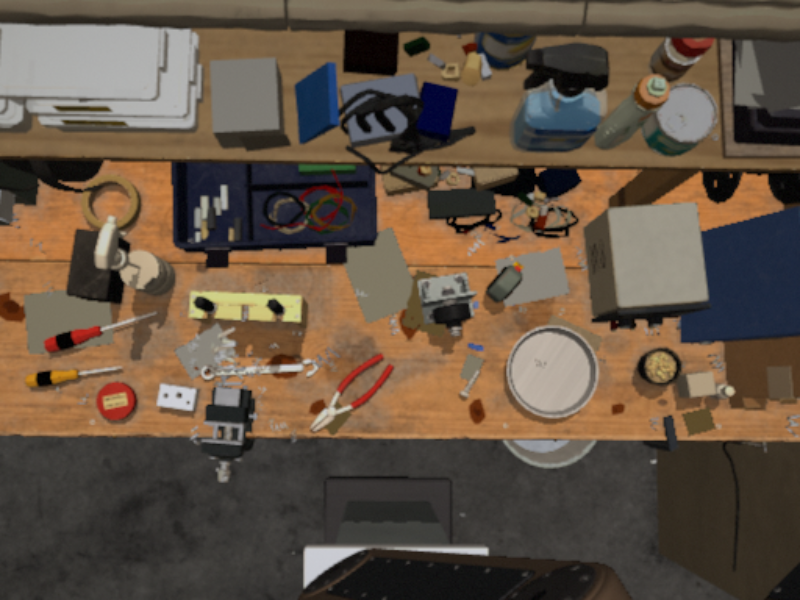

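Side view: rack at about (275,390) with two handles at (243,350) and (309,318), bracket with roller at (415,315), dish at (515,315). Top view: rack (245,306), handles (204,303) and (276,306), bracket (447,300), dish (553,371).

```bash
python3 - <<'E'
from h import *
t=load('top');s=load('side');P=cloud(t);Q=cloud(s)
def box(P,lo,hi):
    m=np.all((P>lo)&(P<hi),-1); return m,P[m]
k=512/800
def roi(P,u0,u1,v0,v1): return P[int(v0*k):int(v1*k),int(u0*k):int(u1*k)].reshape(-1,3)
# rack top
R=roi(P,185,308,285,325); r=R[(abs(R[:,2]-.12)<.006)]; rect=cv2.minAreaRect((r[:,:2]*1000).astype(np.float32)); print('rack',r.mean(0),rect)
for nm,u in (('A',(188,220)),('B',(262,292))):
    h=roi(P,*u,285,325); h=h[h[:,2]>.185]; print(nm,len(h),h.mean(0) if len(h) else 0, h.max(0))
d=roi(P,495,610,315,425); m=d[(d[:,2]>.018)&(d[:,2]<.03)]; print('dish',cv2.minEnclosingCircle((m[:,:2]*1000).astype(np.float32)),m[:,2].max(),np.median(d[(d[:,2]<.012)&(d[:,2]>.003)][:,2]))
b=roi(P,410,480,265,340)
m=b[(abs(b[:,2]-.086)<.005)]; print('plate/roller top',cv2.minAreaRect((m[:,:2]*1000).astype(np.float32)))
print('table z',np.median(roi(P,480,500,330,360)[:,2]))
c=np.hstack([cv2.resize(s['frame'][180:330,125:225],None,fx=4,fy=4,interpolation=3),cv2.resize(s['frame'][170:245,235:310],(400,600)[::1],interpolation=3)])
cv2.imwrite('pics/c1.png',c)
for n,X in(('side',Q),):
  for nm,(u0,u1,v0,v1) in (('bracket',(370,445,280,360)),):
    b=roi(X,u0,u1,v0,v1); print(b.min(0),b.max(0))
E
```

```text
rack [0.55371791 0.2493849  0.11941762] ((553.592529296875, 252.42117309570312), (181.29080200195312, 44.402530670166016), 88.14575958251953)
A 57 [0.54059017 0.2861362  0.28479819] [0.55825767 0.31541647 1.35446251]
B 56 [0.54287186 0.19052114 0.2444169 ] [0.55769281 0.20617632 1.35446251]
dish ((472.5772705078125, -282.73724365234375), 102.89530181884766) 0.029908334023449612 0.007093434218619743
plate/roller top ((551.1683349609375, -87.66372680664062), (58.66813659667969, 88.28825378417969), 9.887491226196289)
table z -0.0010643660324309856
[ 0.04958473 -0.35139423 -0.00384446] [0.77019367 0.71390213 0.5295196 ]
```

View pics/c1.png

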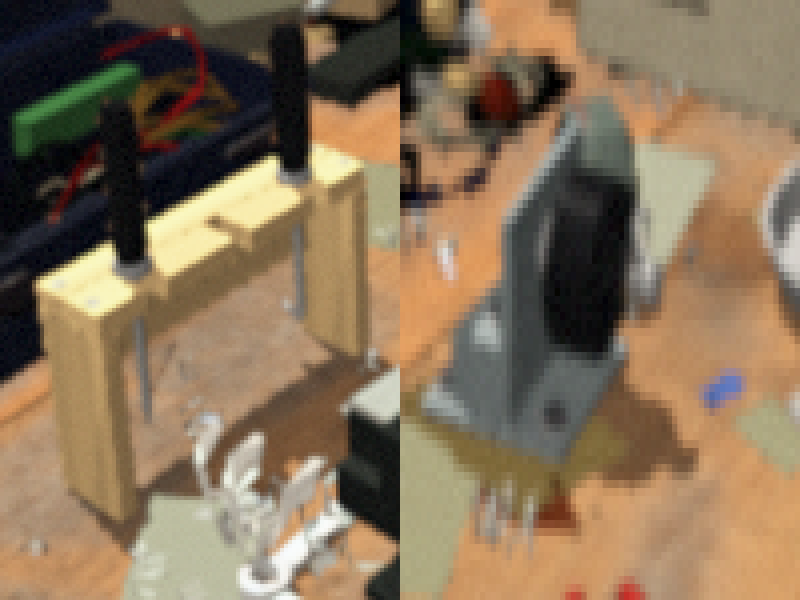

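```bash
cat >> h.py <<'E'
def off(p,yaw=None):
    "offset (cm) and turn (deg) to bring TCP to p, tool down, yaw in deg"
    e,R,s=pose(); o=R.T@(np.array(p)-e)*100; y=np.degrees(s['ee_rot'][2])
    tr=0 if yaw is None else -((yaw-y+180)%360-180)
    return o.round(2),round(tr,1),'yaw',y.round(1)
E
python3 - <<'E'
from h import *
print(off([.43,-.30,.42],180)); print(off([.43,.0,.42],180))
P=cloud(load('top'))
k=512/800
d=P[int(315*k):int(425*k),int(495*k):int(605*k)].reshape(-1,3)
m=d[(d[:,2]>.019)&(d[:,2]<.028)&(d[:,1]>-.36)];print('dish',cv2.minEnclosingCircle((m[:,:2]*1000).astype(np.float32)),np.median(m,0))
from scipy.optimize import least_squares
c=least_squares(lambda c:np.hypot(m[:,0]-c[0],m[:,1]-c[1])-.079,[.47,-.28],loss='soft_l1',f_scale=.003).x;print(c)
E
```

```text
(array([-34.01,  27.58,  -1.58]), np.float64(14.6), 'yaw', np.float64(-165.4))
(array([-41.6 ,  56.61,  -1.54]), np.float64(14.6), 'yaw', np.float64(-165.4))
dish ((472.5772705078125, -282.73724365234375), 102.89530181884766) [ 0.45756103 -0.28540024  0.02312666]
[ 0.45571046 -0.26691306]
```

Emit:
send_rows(
  motion=[
    {"offset": [-10, 8, -2], "turn": 8},
    {"offset": [-34, 27.5, -2], "turn": 14.6},
    {"offset": [-34, 27.5, -2], "turn": 14.6},
    {"offset": [-34, 27.5, -2], "turn": 14.6},
    {"offset": [-34, 27.5, -2], "turn": 14.6},
    {"offset": [-34, 27.5, -2], "turn": 14.6},
    {"offset": [-34, 27.5, -2], "turn": 14.6},
    {"offset": [-39, 46, -2], "turn": 14.6},
  ],
)

```text
t: 0.9
eef_pos: [0.39, -0.3214, 0.422]
ee_rot: [-3.141, -0.0, -3.14]
force: [1.3, 1.3, -0.5]
width: 0.0878
```

Emit:
send_rows(
  motion=[
    {"offset": [0, 12, 0], "turn": 0},
    {"offset": [0, 12, 0], "turn": 0},
    {"offset": [0, 12, 0], "turn": 0},
    {"offset": [0, 12, 0], "turn": 0},
    {"offset": [0, 12, 0], "turn": 0},
  ],
)

```text
t: 1.4
eef_pos: [0.3879, -0.2025, 0.4225]
ee_rot: [-3.142, 0.0, -3.139]
force: [0.7, 0.3, -0.5]
width: 0.0876
```

```bash
python3 - <<'E'
from h import *
print(pose())
f=grab('wrist');cv2.imwrite('pics/w1.png',cv2.resize(f['frame'],(800,600)));print(f['cam_to_world'],f['cx'],f['cy'],f['vertical_fov'])
E
```

```text
(array([ 0.38790045, -0.20250649,  0.42251856]), array([[-9.99996064e-01, -2.77810211e-03,  3.91616942e-04],
       [-2.77810965e-03,  9.99996141e-01, -1.87178047e-05],
       [-3.91563431e-04, -1.98056859e-05, -9.99999923e-01]]), {'t': 1.4, 'q': array([-2.74044237e-02, -5.87026703e-02, -4.50219924e-01,  8.63475755e-06,
       -1.17888709e+00, -1.54061709e+00]), 'qd': array([-0.03254095,  0.01820389,  0.00833764,  0.00092788, -0.00092937,
        0.00377785]), 'joint_efforts': array([  0.88929076, -24.73289073,  28.4715575 ,   6.75197259,
        -0.09777406,  -0.1146192 ]), 'eef_pos': array([ 0.38790045, -0.20250649,  0.42251856]), 'ee_rot': array([-3.14157285e+00,  3.91563441e-04, -3.13881454e+00]), 'force': array([ 0.74288129,  0.25089497, -0.52215396]), 'moment': array([-0.00304668, -0.06006516,  0.01626323]), 'width': 0.08757354242708897})
[[-2.18500777e-03 -9.65234211e-01 -2.61377398e-01  3.18007559e-01]
 [ 9.99997296e-01 -1.90082264e-03 -1.34006548e-03 -2.03565663e-01]
 [ 7.96644968e-04 -2.61379619e-01  9.65235754e-01  4.02259530e-01]
 [ 0.00000000e+00  0.00000000e+00  0.00000000e+00  1.00000000e+00]] 254.8660233923056 192.96084091000714 70.40699204728821
```

View pics/w1.png

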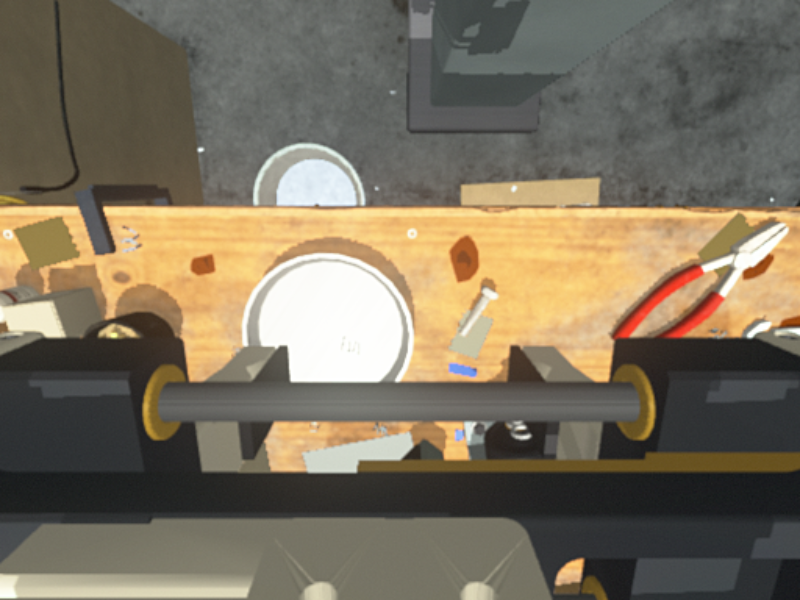

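```bash
python3 - <<'E'
from h import *
from scipy.optimize import least_squares
P=cloud(load('top')); k=.64
for v in (120,150,160,166,175): print(v,P[int(v*k),[int(u*k) for u in (230,400,500)]].round(3).tolist())
f=load('wrist');W=cloud(f)
d=W[int(240*k):int(335*k),int(230*k):int(430*k)].reshape(-1,3)
print('bench',np.median(W[int(215*k):int(235*k),int(500*k):int(600*k)].reshape(-1,3),0))
m=d[(d[:,2]>.020)&(d[:,2]<.03)]
c=least_squares(lambda c:np.hypot(m[:,0]-c[0],m[:,1]-c[1])-c[2],[.46,-.27,.079],loss='soft_l1',f_scale=.002);print(c.x,len(m),abs(c.fun).mean(),m.max(0))
E
```

```text
120 [[0.741, 0.216, 0.466], [0.756, 0.012, 0.436], [0.769, -0.117, 0.406]]
150 [[0.723, 0.227, 0.402], [0.718, 0.012, 0.429], [0.728, -0.117, 0.405]]
160 [[0.71, 0.226, 0.406], [0.71, 0.011, 0.418], [0.715, -0.116, 0.407]]
166 [[0.819, 0.304, 0.005], [0.71, 0.01, 0.388], [0.709, -0.118, 0.399]]
175 [[0.801, 0.303, 0.008], [0.787, 0.001, 0.075], [0.788, -0.17, 0.081]]
bench [ 0.35117392 -0.06199922 -0.00067081]
[ 0.45438697 -0.26993894  0.07725148] 614 0.0013504995840305223 [ 0.45215863 -0.19102644  0.02653015]
```

Emit:
send_rows(
  motion=[
    {"offset": [-1, 5, 0], "turn": -8.5},
    {"offset": [-3, 10, 2], "turn": -17},
    {"offset": [-3, 14, 2], "turn": -25.5},
    {"offset": [-3, 14, 2], "turn": -34},
    {"offset": [-3, 14, 2], "turn": -42.5},
    {"offset": [-3, 14, 2], "turn": -51},
    {"offset": [-3, 14, 2], "turn": -59.5},
    {"offset": [-3, 14, 2], "turn": -68},
  ],
)

```text
t: 2.25
eef_pos: [0.4181, -0.0638, 0.402]
ee_rot: [3.141, -0.001, -1.95]
force: [-0.0, -0.0, -0.9]
width: 0.0878
```

Emit:
send_rows(
  motion=[
    {"offset": [0, 0, 0], "turn": -8.5},
    {"offset": [0, 0, 0], "turn": -17},
    {"offset": [0, 0, 0], "turn": -22},
    {"offset": [0, 0, 0], "turn": -22},
    {"offset": [0, 0, 0], "turn": -22},
  ],
)

```text
t: 2.75
eef_pos: [0.4179, -0.0635, 0.4021]
ee_rot: [3.141, -0.0, -1.574]
force: [0.3, -0.0, -0.4]
width: 0.0877
```

```bash
python3 - <<'E'
from h import *
f=grab('wrist');cv2.imwrite('pics/w2.png',cv2.resize(f['frame'][:256,:],(800,400)));print(f['cam_to_world'])
np.savez('pics/brk.npz',**{k:np.array(v) for k,v in f.items()})
print(off([.41,.22,.40],-90))
E
```

```text
[[-9.99991730e-01 -4.06693206e-03 -2.82612516e-05  4.17986742e-01]
 [ 3.93242048e-03 -9.65097868e-01 -2.61859966e-01 -1.34607802e-01]
 [ 1.03769182e-03 -2.61857911e-01  9.65105879e-01  3.81895943e-01]
 [ 0.00000000e+00  0.00000000e+00  0.00000000e+00  1.00000000e+00]]
(array([-28.34,   0.87,   0.21]), np.float64(-0.2), 'yaw', np.float64(-90.2))
```

View pics/w2.png

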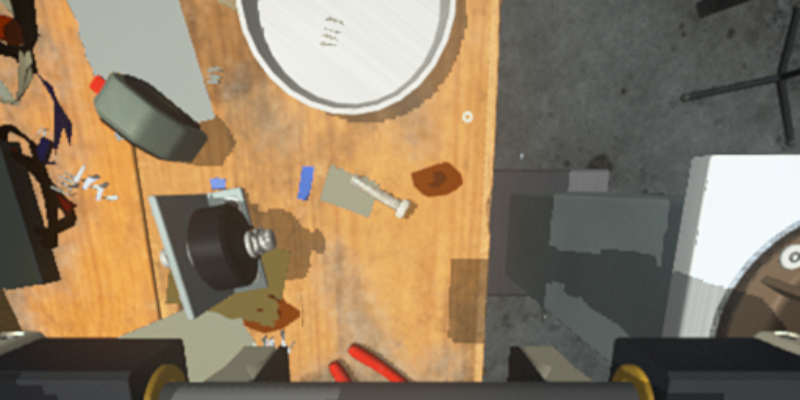

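View of the bracket: plate's top edge from (152,197) to (188,315), roller at (220,247), axle end/ring at about (260,241); dish rim at top (350,50).

Emit:
send_rows(
  motion=[
    {"offset": [-28.4, 1, 0], "turn": 0},
    {"offset": [-28.4, 1, 0], "turn": 0},
    {"offset": [-28.4, 1, 0], "turn": 0},
    {"offset": [-28.4, 1, 0], "turn": 0},
    {"offset": [-28.4, 1, 0], "turn": 0},
    {"offset": [-28.4, 1, 0], "turn": 0},
    {"offset": [-28.4, 1, 0], "turn": 0},
    {"offset": [-28.4, 1, 0], "turn": 0},
  ],
)

```text
t: 3.6
eef_pos: [0.4074, 0.2217, 0.402]
ee_rot: [3.141, -0.001, -1.57]
force: [-0.0, -0.2, -0.2]
width: 0.0875
```

```bash
python3 - <<'E'
from h import *
f=grab('wrist');np.savez('pics/rck.npz',**{k:np.array(v) for k,v in f.items()})
cv2.imwrite('pics/w3.png',cv2.resize(f['frame'][0:220,0:290],(790,600),interpolation=3));print(f['cam_to_world'][:3,3])
g=load('brk');P=cloud(g)
k=.64
b=P[int(180*k):int(330*k),int(140*k):int(290*k)].reshape(-1,3); b=b[b[:,2]<.3]
m=b[(b[:,2]>.08)&(b[:,2]<.092)]; 
for n in range(3):print(cv2.minAreaRect((m[m[:,0]>.535][:,:2]*1000).astype(np.float32))); break
rows=P[int(180*k):int(330*k):4,int(140*k):int(290*k):3]
cv2.imwrite('pics/x.png',cv2.resize(g['frame'][int(170*k):int(340*k),int(130*k):int(300*k)],(600,600)))
# plate front: points on top edge
print('roller top',b[(abs(b[:,2]-.088)<.003)&(b[:,0]<.545)][:,:2].round(3).tolist()[:40:4])
r=b[(b[:,0]<.51)&(b[:,2]>.05)];print('axle/ring',len(r),r.min(0),r.max(0)); print(r[r[:,2]>.07].round(4).tolist())
E
```

```text
[0.40774694 0.15066217 0.38177293]
((559.3623657226562, -89.45272827148438), (44.339534759521484, 89.58626556396484), 10.968204498291016)
roller top [[0.545, -0.102], [0.544, -0.1], [0.544, -0.098], [0.545, -0.096], [0.541, -0.096], [0.541, -0.095], [0.545, -0.094], [0.541, -0.094], [0.542, -0.093], [0.542, -0.092]]Traceback (most recent call last):
  File "<stdin>", line 13, in <module>
    return umr_minimum(a, axis, None, out, keepdims, initial, where)
ValueError: zero-size array to reduction operation minimum which has no identity
```

View pics/w3.png

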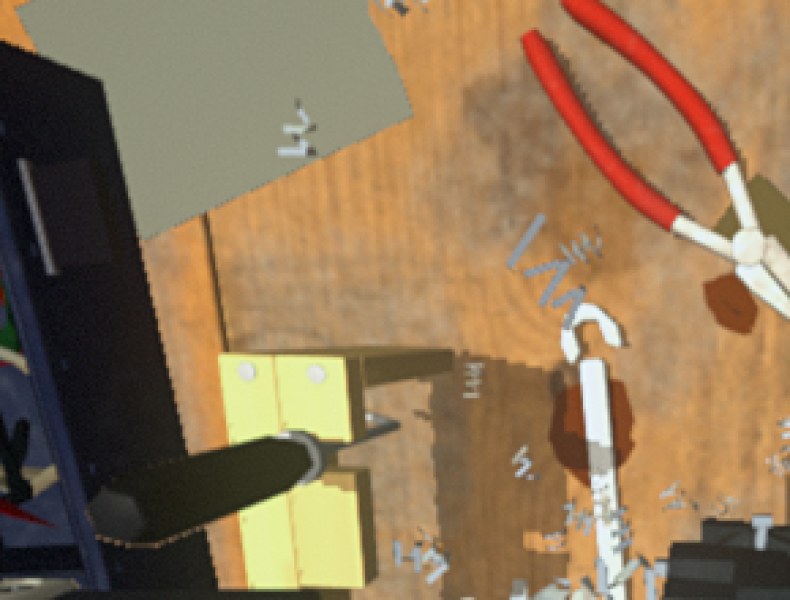

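The rack view shows the pick's handle at about (200,490), ferrule (310,455), shank leaving below the board toward (398,425); something branching at (370,415), likely the hook. I'll overlay models to settle hook yaw and bracket pose.

```bash
cat >> h.py <<'E'
def proj(f,X):
    M=np.array(f['cam_to_world']); p=(np.asarray(X)-M[:3,3])@M[:3,:3]
    F=192/np.tan(np.radians(float(f['vertical_fov']))/2); return np.stack([f['cx']+F*p[...,0]/-p[...,2],f['cy']-F*p[...,1]/-p[...,2]],-1)
def frame(x,y,yaw,z=0):
    c,s=np.cos(np.radians(yaw)),np.sin(np.radians(yaw)); return lambda L:np.asarray(L)@np.array([[c,s,0],[-s,c,0],[0,0,1]])+[x,y,z]
def crop(f,u0,u1,v0,v1,sc,lines):
    im=cv2.resize(f['frame'][v0:v1,u0:u1],None,fx=sc,fy=sc,interpolation=cv2.INTER_CUBIC)
    for X,c in lines:
        p=((proj(f,X)-[u0,v0]+.5)*sc).astype(int); cv2.polylines(im,[p.reshape(-1,1,2)],False,c,1,cv2.LINE_AA)
    return im
E
python3 - <<'E'
from h import *
f=load('rck');P=cloud(f)
r=P[100:220,60:150].reshape(-1,3); m=r[(abs(r[:,2]-.12)<.004)]; print('rack wrist',m.min(0),m.max(0),np.median(m[:,2]))
rk=frame(.5536,.2524,-1.85)
L=[(rk([[-.022,-.09,.12],[.022,-.09,.12],[.022,-.02,.12]]),(0,255,0)),(rk([[-.022,-.09,.12],[-.022,-.02,.12]]),(0,255,0))]
o=rk([-.004,-.055,.12]); L.append((np.array([o+[0,0,.08],o,o-[0,0,.089]]),(0,0,255)))
for a,c in ((0,(255,0,0)),(180,(0,255,255)),(-90,(255,0,255))):
    pk=frame(*o[:2],a,.12); L.append((pk([[0,0,-.089],[.0195,0,-.088]]),c))
A=crop(f,75,165,120,200,4,L)
A0=crop(f,75,165,120,200,4,[])
g=load('brk');G=cloud(g)
# fit bracket: plate top edge rows
b=G[115:210,90:190].reshape(-1,3);m=b[(b[:,2]>.081)&(b[:,2]<.09)]
import itertools
m2=m[(m[:,0]>.54)]
for lo in (.54,.55,.555): 
    q=m[m[:,0]>lo]; print(lo,cv2.minAreaRect((q[:,:2]*1000).astype(np.float32)),len(q))
ax=b[(b[:,2]>.05)]; print('min x above .05',np.sort(ax[:,0])[:10]); 
q=ax[ax[:,0]<.528]; print(q[np.argsort(-q[:,2])][:12].round(4).tolist())
bk=frame(.555,-.09,11)
L=[(bk([[0,-.045,.086],[0,.045,.086],[.006,.045,.086],[.006,-.045,.086],[0,-.045,.086]]),(0,255,0)),(bk([[0,0,.056],[-.062,0,.056]]),(0,0,255)),(bk([[-.03,-.045,.006],[-.03,.045,.006]]),(0,255,0)),(bk([[-.051,-.0105,.056],[-.051,-.0105,.07],[-.051,0,.0825],[-.051,.0105,.07],[-.051,.0105,.056]]),(255,0,255))]
B=crop(g,90,190,115,210,4,L)
h=600;pad=lambda i:cv2.copyMakeBorder(i,0,max(0,400-i.shape[0]),0,0,0)
cv2.imwrite('pics/c2.png',cv2.resize(np.hstack([pad(A),pad(B)]),(780,410)))
np.save('pics/A0.npy',A0)
E
```

```text
rack wrist [0.52870087 0.15950808 0.11600081] [0.57538309 0.24602104 0.1239722 ] 0.11955937198040334
0.54 ((559.5015869140625, -89.57003784179688), (43.9569206237793, 89.55467224121094), 11.404239654541016) 1267
0.55 ((564.4119262695312, -88.39311218261719), (34.1411247253418, 89.6070556640625), 10.632512092590332) 965
0.555 ((567.2161254882812, -87.37966918945312), (29.78141975402832, 89.66419982910156), 8.053778648376465) 811
min x above .05 [0.41798674 0.41798674 0.41798674 0.41798674 0.41798674 0.41798674
 0.41798674 0.41798674 0.41798674 0.41798674]
[[0.418, -0.1346, 0.3819], [0.418, -0.1346, 0.3819], [0.418, -0.1346, 0.3819], [0.418, -0.1346, 0.3819], [0.418, -0.1346, 0.3819], [0.418, -0.1346, 0.3819], [0.418, -0.1346, 0.3819], [0.418, -0.1346, 0.3819], [0.418, -0.1346, 0.3819], [0.418, -0.1346, 0.3819], [0.418, -0.1346, 0.3819], [0.418, -0.1346, 0.3819]]
```

View pics/c2.png

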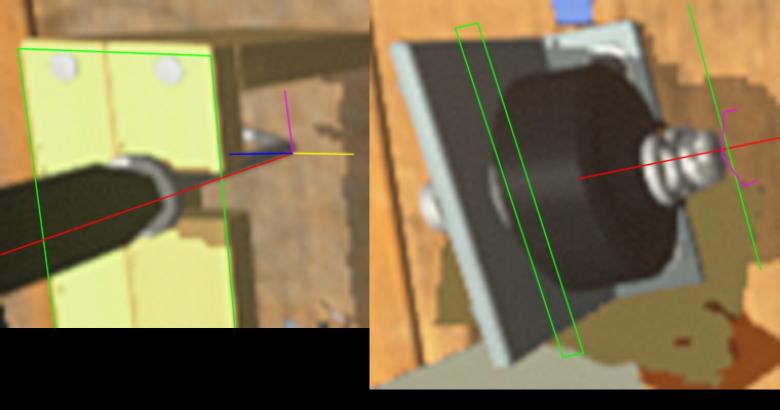

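```bash
cat >> h.py <<'E'
def ray(f,uv,z):
    F=192/np.tan(np.radians(float(f['vertical_fov']))/2); M=np.array(f['cam_to_world'])
    d=M[:3,:3]@np.array([(uv[0]-f['cx'])/F,-(uv[1]-f['cy'])/F,-1]); return M[:3,3]+d*(z-M[2,3])/d[2]
E
python3 - <<'E'
from h import *
f=load('rck');P=cloud(f);g=load('brk');t=load('top');T=cloud(t)
a,b=ray(f,(146.4,157.1),.0315),ray(f,(134.2,152.4),.0322);print('hook end',a,'tip',b,np.degrees(np.arctan2(*(b-a)[1::-1])),np.linalg.norm(b-a))
r=P[100:220,20:150].reshape(-1,3)
for z in (.126,.14,.15,.16,.17,.18,.19):
    m=r[(abs(r[:,2]-z)<.005)&(abs(r[:,0]-.55)<.03)&(abs(r[:,1]-.2)<.03)];print(z,len(m),(m.min(0)[:2],m.max(0)[:2]) if len(m) else '')
k=.64
for u0,u1 in((188,220),(262,292)):
    h=T[int(285*k):int(325*k),int(u0*k):int(u1*k)].reshape(-1,3);h=h[(h[:,2]>.194)&(h[:,2]<.21)];print('top',len(h),h.mean(0),h.min(0),h.max(0))
c=[ray(g,p,.086) for p in ((95.6,125.7),(100.5,124.8),(120.5,204),(124.8,202))]
for q in c:print(q.round(4))
print(np.degrees(np.arctan2(*(c[2]-c[0])[:2]*[-1,1])),np.linalg.norm(c[2]-c[0]),np.linalg.norm(c[3]-c[1]))
E
```

```text
hook end [0.5469393  0.19765705 0.0315    ] tip [0.56162934 0.19155605 0.0322    ] -22.553882320753182 0.01592198536583549
0.126 193 (array([0.53171693, 0.17045094]), array([0.56956945, 0.22952789]))
0.14 132 (array([0.53896606, 0.18548329]), array([0.55015486, 0.20444216]))
0.15 156 (array([0.53849997, 0.18560648]), array([0.55076705, 0.20465186]))
0.16 169 (array([0.53883148, 0.18551807]), array([0.55156833, 0.20428806]))
0.17 195 (array([0.53849442, 0.18550906]), array([0.550481  , 0.20469418]))
0.18 221 (array([0.53862301, 0.18560447]), array([0.55082601, 0.20467974]))
0.19 257 (array([0.53842032, 0.18529458]), array([0.55133485, 0.20463933]))
top 45 [0.54948253 0.30499644 0.20459025] [0.54173934 0.29770824 0.19432944] [0.55825767 0.31541647 0.20975089]
top 47 [0.54763551 0.19641968 0.20364203] [0.53892048 0.1878447  0.19404429] [0.55769281 0.20617632 0.2097887 ]
[ 0.5858 -0.1286  0.086 ]
[ 0.5805 -0.1295  0.086 ]
[ 0.571  -0.0419  0.086 ]
[ 0.5658 -0.0443  0.086 ]
9.653206038608806 0.08786758850813078 0.08641198170267769
```

```bash
python3 - <<'E'
from h import *
from scipy.optimize import least_squares
f=load('rck');P=cloud(f);g=load('brk')
r=P[100:220,20:150].reshape(-1,3); m=r[(r[:,2]>.138)&(r[:,2]<.192)&(r[:,0]>.53)&(r[:,0]<.57)&(r[:,1]>.18)&(r[:,1]<.215)]
def res(p,w=.0085):
    d=m[:,:2]-p[:2]; a=p[2]+np.radians(90+60*np.arange(6)); return (d@np.stack([np.cos(a),np.sin(a)])).max(1)-w
for a in(-40,-20,0,15): 
    s=least_squares(res,[.5478,.195,np.radians(a)],loss='soft_l1',f_scale=.0007);print(a,s.x[:2],np.degrees(s.x[2]),s.cost*1e6,len(m))
o=s.x
pk=frame(.5478,.195,-20,.12);L=[(pk([[0,0,.08],[0,0,-.089],[.0195,0,-.088]]),(0,0,255))]
A=crop(f,75,165,120,200,4,L)
bk=frame(.5732,-.0869,9.8)
L=[(bk([[0,-.045,.086],[0,.045,.086],[.006,.045,.086],[.006,-.045,.086],[0,-.045,.086]]),(0,255,0)),(bk([[0,0,.056],[-.062,0,.056]]),(0,0,255)),(bk([[0,-.045,.006],[-.03,-.045,.006],[-.03,.045,.006],[0,.045,.006]]),(0,255,0)),(bk([[-.051,-.0105,.056],[-.051,-.0105,.07],[-.051,0,.0825],[-.051,.0105,.07],[-.051,.0105,.056]]),(255,0,255))]
B=crop(g,90,190,115,210,4,L)
pad=lambda i:cv2.copyMakeBorder(i,0,max(0,400-i.shape[0]),0,0,0)
cv2.imwrite('pics/c3.png',np.hstack([pad(A),pad(B)]))
print(off([.5478,.195,.40],160),off([.5478,.195,.40],-20))
E
```

```text
-40 [0.54850155 0.19510107] -16.493761242836847 49.201100570565785 1020
-20 [0.54850155 0.19510107] -16.493762179899203 49.20110055082066 1020
0 [0.54850162 0.19510097] -16.49450360047837 49.20109218695196 1020
15 [0.54850155 0.19510107] 43.50625098614336 49.20110082849444 1020
(array([  2.6 , -14.04,   0.2 ]), np.float64(110.0), 'yaw', np.float64(-90.0)) (array([  2.6 , -14.04,   0.2 ]), np.float64(-70.0), 'yaw', np.float64(-90.0))
```

View pics/c3.png

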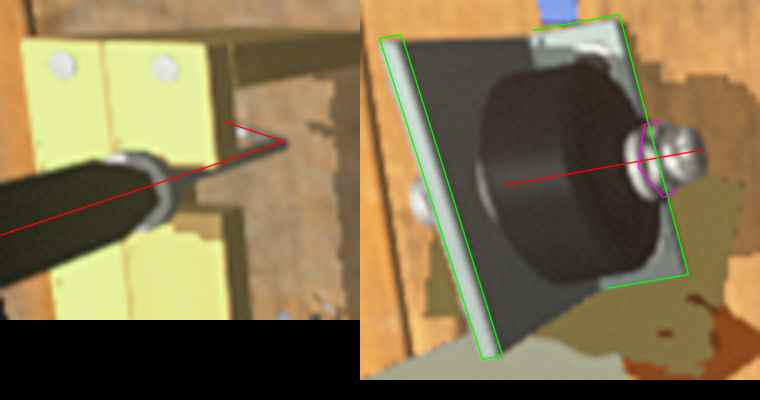

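Emit:
send_rows(
  motion=[
    {"offset": [0, 0, -2.5], "turn": -8.5},
    {"offset": [1, -4.5, -2.5], "turn": -17},
    {"offset": [2, -9, -2.5], "turn": -25.5},
    {"offset": [2.67, -14.1, -2.5], "turn": -34},
    {"offset": [2.67, -14.1, -2.5], "turn": -42.5},
    {"offset": [2.67, -14.1, -2.5], "turn": -51},
    {"offset": [2.67, -14.1, -2.5], "turn": -59.5},
    {"offset": [2.67, -14.1, -2.5], "turn": -68},
  ],
)

```text
t: 4.45
eef_pos: [0.5488, 0.1927, 0.4272]
ee_rot: [3.141, 0.0, -0.397]
force: [1.3, -0.1, -0.5]
width: 0.0879
```

Emit:
send_rows(
  motion=[
    {"offset": [0, 0, 0], "turn": -5},
    {"offset": [0, 0, 0], "turn": -5},
  ],
)

```text
t: 4.65
eef_pos: [0.5485, 0.193, 0.4275]
ee_rot: [3.142, 0.0, -0.314]
force: [0.4, 0.5, 0.6]
width: 0.0876
```

```bash
python3 - <<'E'
from h import *
print(off([.5482,.195,.327],-17))
E
```

```text
(array([-0.09, -0.18, 10.05]), np.float64(-1.0), 'yaw', np.float64(-18.0))
```

Emit:
send_rows(
  motion=[
    {"offset": [-0.1, -0.2, 4], "turn": -0.5},
    {"offset": [-0.1, -0.2, 8], "turn": -0.5},
    {"offset": [-0.1, -0.2, 10], "turn": -0.5},
    {"offset": [-0.1, -0.2, 10], "turn": -0.5},
  ],
)

```text
t: 5.05
eef_pos: [0.5472, 0.1953, 0.3243]
ee_rot: [3.137, 0.004, -0.309]
force: [-0.2, -0.4, 0.4]
width: 0.0872
```

Emit:
send_rows(
  motion=[
    {"offset": [0, 0, 0], "turn": 0},
    {"offset": [0, 0, 0], "turn": 0},
    {"offset": [0, 0, 0], "turn": 0},
    {"offset": [0, 0, 0], "turn": 0},
    {"offset": [0, 0, 0], "turn": 0},
    {"offset": [0, 0, 0], "turn": 0},
    {"offset": [0, 0, 0], "turn": 0},
    {"offset": [0, 0, 0], "turn": 0},
  ],
  hand=-1,
  squeeze=40,
)

```text
t: 5.85
eef_pos: [0.5481, 0.1968, 0.3274]
ee_rot: [3.142, 0.0, -0.304]
force: [-0.1, 0.1, 0.6]
width: 0.0295
```

Emit:
send_rows(
  motion=[
    {"offset": [0, 0, 0], "turn": 0},
    {"offset": [0, 0, 0], "turn": 0},
    {"offset": [0, 0, 0], "turn": 0},
    {"offset": [0, 0, 0], "turn": 0},
  ],
)

```text
t: 6.25
eef_pos: [0.5481, 0.1968, 0.3273]
ee_rot: [3.141, 0.0, -0.304]
force: [0.1, -0.9, -0.7]
width: 0.0168
```

```bash
python3 - <<'E'
from h import *
e,R,s=pose();print(s['width'],s['force'],e)
f=grab('side'); L=[]
pk=frame(e[0],e[1],np.degrees(s['ee_rot'][2]),e[2]-.207)
L=[(pk([[0,0,.01],[0,0,-.089],[.0195,0,-.088]]),(0,0,255))]
cv2.imwrite('pics/c4.png',np.hstack([crop(f,150,230,170,290,5,[]),crop(f,150,230,170,290,5,L)]))
E
```

```text
0.01682760971303062 [ 0.11484632 -0.87936631 -0.6620769 ] [0.5481112  0.19675839 0.32733067]
```

View pics/c4.png

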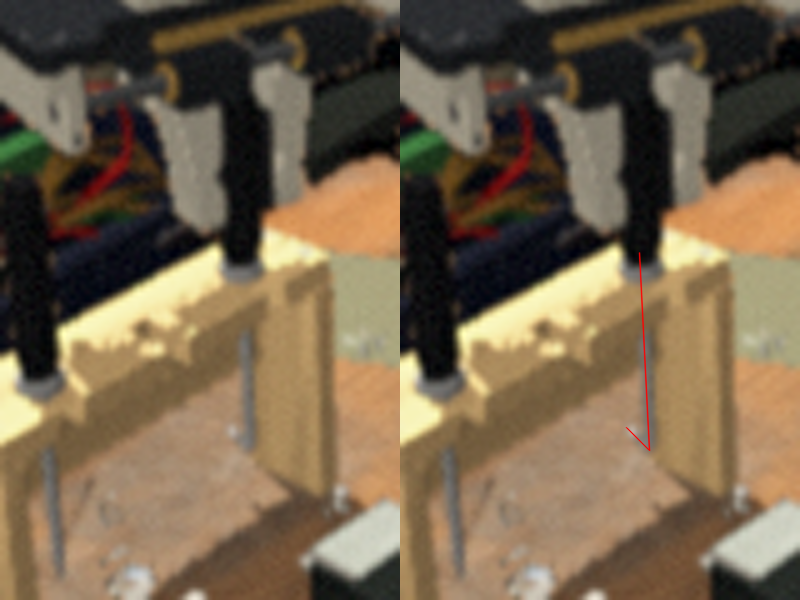

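Emit:
send_rows(
  motion=[
    {"offset": [0, 0, -0.5], "turn": 0},
    {"offset": [0, 0, -0.9], "turn": 0},
    {"offset": [0, 0, -0.9], "turn": 0},
    {"offset": [-1.9, 0.54, -0.9], "turn": 0},
    {"offset": [-3.8, 1.07, -0.9], "turn": 0},
    {"offset": [-5.8, 1.6, -0.9], "turn": 0},
    {"offset": [-7.7, 2.15, -0.9], "turn": 0},
    {"offset": [-7.7, 2.15, -0.9], "turn": 0},
  ],
)

```text
t: 7.1
eef_pos: [0.4664, 0.199, 0.3367]
ee_rot: [-3.141, 0.0, -0.303]
force: [-0.2, 0.6, -1.4]
width: 0.0167
```

```bash
python3 - <<'E'
from h import *
e,R,s=pose();print(e,s['width'],s['force'])
print(off([.45,0.05,.42],9.8),off([.486,-.102,.42],9.8))
E
```

```text
[0.46644813 0.19899063 0.33672814] 0.01667844636254431 [-0.16434903  0.59210595 -1.44607724]
(array([ 2.88, 14.71, -8.34]), np.float64(-27.2), 'yaw', np.float64(-17.4)) (array([10.85, 28.14, -8.34]), np.float64(-27.2), 'yaw', np.float64(-17.4))
```

Emit:
send_rows(
  motion=[
    {"offset": [0, 3, -4], "turn": 0},
    {"offset": [1, 7, -7], "turn": -7},
    {"offset": [2, 12, -8.3], "turn": -14},
    {"offset": [4, 16.5, -8.3], "turn": -21},
    {"offset": [6.5, 21, -8.3], "turn": -27.2},
    {"offset": [8.5, 25, -8.3], "turn": -27.2},
    {"offset": [10.5, 28.1, -8.3], "turn": -27.2},
    {"offset": [10.5, 28.1, -8.3], "turn": -27.2},
  ],
)

```text
t: 7.9
eef_pos: [0.4851, -0.1041, 0.4193]
ee_rot: [3.141, 0.0, 0.166]
force: [-0.4, 0.2, -1.3]
width: 0.0168
```

```bash
python3 - <<'E'
from h import *
e,R,s=pose();print(e,s['width'],s['force'])
print(off([.4889,-.1015,.3688],9.8),off([.5151,-.0969,.3688],9.8))
E
```

```text
[ 0.48508087 -0.10407771  0.41928716] 0.016846850933413048 [-0.35289185  0.23874424 -1.3330492 ]
(array([ 0.42, -0.2 ,  5.05]), np.float64(-0.3), 'yaw', np.float64(9.5)) (array([ 3.08, -0.22,  5.05]), np.float64(-0.3), 'yaw', np.float64(9.5))
```

Emit:
send_rows(
  motion=[
    {"offset": [0.4, -0.2, 2.5], "turn": -0.3},
    {"offset": [0.4, -0.2, 5.05], "turn": -0.3},
    {"offset": [0.4, -0.2, 5.05], "turn": -0.3},
    {"offset": [0.4, -0.2, 5.05], "turn": -0.3},
  ],
)

```text
t: 8.3
eef_pos: [0.4882, -0.0974, 0.3694]
ee_rot: [3.141, 0.001, 0.176]
force: [0.9, -0.5, -0.6]
width: 0.0166
```

```bash
cat > pk.py <<'E'
from h import *
def pick(s): return frame(s['eef_pos'][0],s['eef_pos'][1],np.degrees(s['ee_rot'][2]),s['eef_pos'][2]-.2073)
bk=frame(.5732,-.0869,9.8)
a=np.linspace(0,2*np.pi,25)
RL=[(bk(np.stack([0*a-.051,.006*np.cos(a),.0725+.006*np.sin(a)],-1)),(255,0,255)),(bk([[0,0,.056],[-.062,0,.056]]),(0,255,0))]
PL=lambda p:[(p([[0,0,.01],[0,0,-.089],[.0195,0,-.088]]),(0,0,255))]
E
python3 - <<'E'
from pk import *
e,R,s=pose();print(e,s['force'],off([.5151,-.0969,.3688],9.8))
f=grab('side');L=RL+PL(pick(s))
u,v=proj(f,bk([-.051,0,.07])).astype(int);b=(u-32,u+32,v-45,v+30)
cv2.imwrite('pics/c5.png',np.hstack([crop(f,*b,6,[]),crop(f,*b,6,L)]))
E
```

```text
[ 0.48823584 -0.09740942  0.36937395] [ 0.89305083 -0.5358824  -0.60644643] (array([2.65, 0.42, 0.06]), np.float64(0.3), 'yaw', np.float64(10.1))
```

View pics/c5.png

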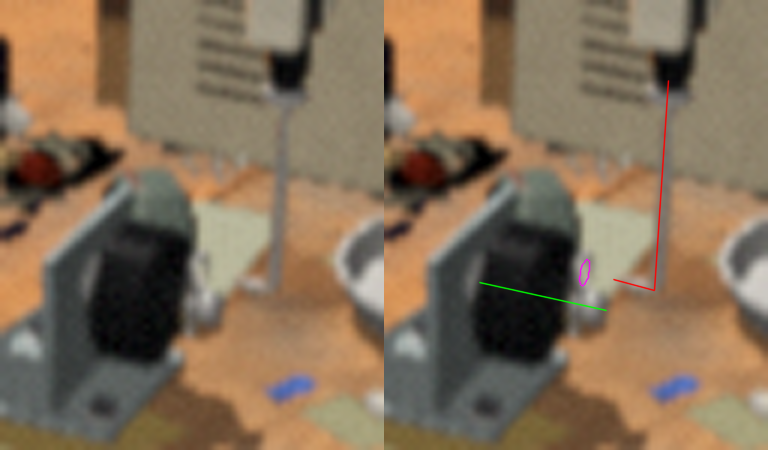

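Emit:
send_rows(
  motion=[
    {"offset": [0, 0.4, 0], "turn": 0.3},
    {"offset": [0, 0.4, 0], "turn": 0.3},
    {"offset": [0, 0.4, 0], "turn": 0.3},
  ],
)

```text
t: 8.65
eef_pos: [0.4887, -0.1016, 0.3696]
ee_rot: [3.142, -0.001, 0.171]
force: [-0.9, -0.2, -0.9]
width: 0.0168
```

```bash
python3 - <<'E'
from h import *
e,R,s=pose();print(e,s['force'],off([.5151,-.0969,.3688],9.8))
E
```

```text
[ 0.48869961 -0.10155406  0.36961429] [-0.85726154 -0.20052074 -0.8536816 ] (array([ 2.68, -0.01,  0.08]), np.float64(-0.0), 'yaw', np.float64(9.8))
```

Emit:
send_rows(
  motion=[
    {"offset": [0.7, 0, 0.1], "turn": 0},
    {"offset": [1.4, 0, 0.1], "turn": 0},
    {"offset": [2.1, 0, 0.1], "turn": 0},
    {"offset": [2.7, 0, 0.1], "turn": 0},
    {"offset": [2.7, 0, 0.1], "turn": 0},
    {"offset": [2.7, 0, 0.1], "turn": 0},
  ],
)

```text
t: 9.25
eef_pos: [0.5153, -0.0969, 0.3676]
ee_rot: [-3.142, 0.001, 0.171]
force: [0.2, 0.0, -0.8]
width: 0.0171
```

Emit:
send_rows(
  motion=[
    {"offset": [0, 0, -0.4], "turn": 0},
    {"offset": [0, 0, -0.6], "turn": 0},
    {"offset": [0, 0, -0.6], "turn": 0},
  ],
)

```text
t: 9.55
eef_pos: [0.5146, -0.0968, 0.3735]
ee_rot: [-3.141, 0.001, 0.17]
force: [-0.4, 0.6, -6.0]
width: 0.017
```

Emit:
send_rows(
  motion=[
    {"offset": [0, 0, -0.4], "turn": 0},
    {"offset": [0, 0, -0.8], "turn": 0},
    {"offset": [0, 0, -1.2], "turn": 0},
    {"offset": [0, 0, -1.6], "turn": 0},
    {"offset": [0, 0, -2], "turn": 0},
    {"offset": [0, 0, -2.6], "turn": 0},
    {"offset": [0, 0, -3], "turn": 0},
    {"offset": [0, 0, -3], "turn": 0},
  ],
)

```text
t: 10.35
eef_pos: [0.5154, -0.097, 0.4048]
ee_rot: [3.141, -0.001, 0.171]
force: [0.6, -0.5, -1.5]
width: 0.0164
```

```bash
python3 - <<'E'
from pk import *
e,R,s=pose();print(e,s['force'],s['width'])
f=grab('side');L=PL(pick(s))
u,v=proj(f,pick(s)([0.01,0,-.09])).astype(int);b=(u-32,u+32,v-35,v+40)
cv2.imwrite('pics/c6.png',np.hstack([crop(f,*b,6,[]),crop(f,*b,6,L)]))
E
```

```text
[ 0.51539541 -0.09695063  0.40481895] [ 0.60694806 -0.51288156 -1.54814131] 0.01642116328320981
```

View pics/c6.png

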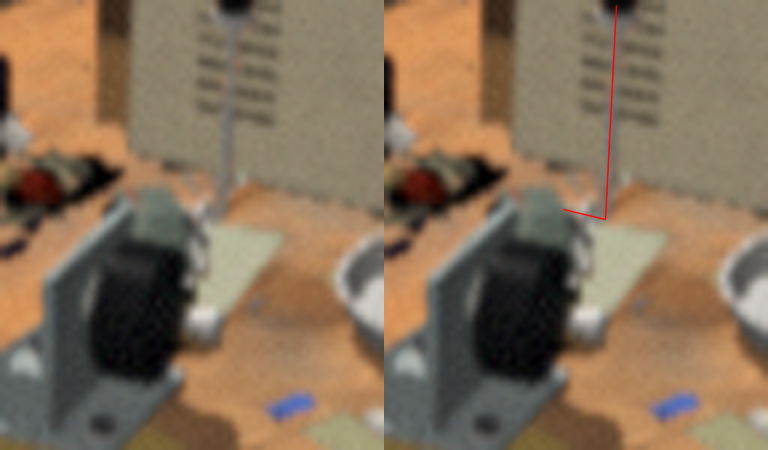

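Ring is off the axle and hanging from the hook at about (197,250); axle end bare at (203,325).

Emit:
send_rows(
  motion=[
    {"offset": [-0.3, 0, -2.5], "turn": 0},
    {"offset": [-0.6, 0, -4], "turn": 0},
    {"offset": [-0.6, 0, -4], "turn": 0},
  ],
)

```text
t: 10.7
eef_pos: [0.5095, -0.098, 0.4459]
ee_rot: [3.141, -0.003, 0.171]
force: [-0.2, -0.2, -0.9]
width: 0.017
```

```bash
python3 - <<'E'
from pk import *
from scipy.optimize import least_squares
def fit(W):
    d=W.reshape(-1,3); m=d[(d[:,2]>.021)&(d[:,2]<.028)&(np.hypot(d[:,0]-.455,d[:,1]+.27)<.095)]
    c=least_squares(lambda c:np.hypot(m[:,0]-c[0],m[:,1]-c[1])-c[2],[.455,-.27,.079],loss='soft_l1',f_scale=.002); return c.x.round(4),len(m)
print(fit(cloud(load('brk'))),fit(cloud(load('top'))))
e,R,s=pose();print(e,s['force'],s['width'])
c=np.array([.455,-.2685]);ux=np.array([.985,.170])
z=lambda h:h+.089+.2073
for k,h in((.007,.07),(.007,.045),(.027,.016),(-.003,.016)): print(k,h,off([*(c+k*ux),z(h)],9.8))
E
```

```text
(array([ 0.456 , -0.2695,  0.0775]), 946) (array([ 0.4556, -0.2671,  0.0776]), 285)
[ 0.50949974 -0.09804007  0.44586565] [-0.198072   -0.16378364 -0.87877562] 0.017016042936908712
0.007 0.07 (array([-7.6 , 15.87,  7.94]), np.float64(-0.0), 'yaw', np.float64(9.8))
0.007 0.045 (array([-7.6 , 15.87, 10.44]), np.float64(-0.0), 'yaw', np.float64(9.8))
0.027 0.016 (array([-5.61, 15.86, 13.35]), np.float64(-0.0), 'yaw', np.float64(9.8))
-0.003 0.016 (array([-8.61, 15.86, 13.34]), np.float64(-0.0), 'yaw', np.float64(9.8))
```

Emit:
send_rows(
  motion=[
    {"offset": [-1, 2, 0], "turn": 0},
    {"offset": [-2.2, 4.5, 0], "turn": 0},
    {"offset": [-3.4, 7, 0], "turn": 0},
    {"offset": [-4.6, 9.5, 0], "turn": 0},
    {"offset": [-5.8, 12, 0], "turn": 0},
    {"offset": [-6.8, 14.3, 1], "turn": 0},
    {"offset": [-7.5, 15.9, 3], "turn": 0},
    {"offset": [-7.5, 15.9, 5], "turn": 0},
  ],
)

```text
t: 11.5
eef_pos: [0.4616, -0.269, 0.3923]
ee_rot: [-3.141, 0.001, 0.168]
force: [-0.1, 0.5, -1.9]
width: 0.0169
```

Emit:
send_rows(
  motion=[
    {"offset": [0, 0, 1], "turn": 0},
    {"offset": [0, 0, 2], "turn": 0},
    {"offset": [0, 0, 2], "turn": 0},
    {"offset": [0, 0, 2], "turn": 0},
    {"offset": [0, 0, 2], "turn": 0},
    {"offset": [0, 0, 2], "turn": 0},
  ],
)

```text
t: 12.1
eef_pos: [0.4626, -0.2672, 0.3747]
ee_rot: [3.141, -0.001, 0.171]
force: [0.7, -0.8, -0.2]
width: 0.0166
```

```bash
python3 - <<'E'
from pk import *
e,R,s=pose();print(e,s['force'],s['width'])
c=np.array([.456,-.269]);ux=np.array([.985,.170])
z=lambda h:h+.089+.2073
for k,h in((.007,.07),(.007,.041),(.027,.016),(-.003,.016)): print(k,h,off([*(c+k*ux),z(h)],9.8))
# is the ring still on the hook? points near hook below it, side cam
f=grab('side');P=cloud(f).reshape(-1,3);p=pick(s)([.008,0,-.089]);d=P-p
m=(abs(d[:,0])<.02)&(abs(d[:,1])<.02)&(d[:,2]<-.008)&(d[:,2]>-.038);print('below hook pts',m.sum(),np.median(d[m],0) if m.any() else '')
E
```

```text
[ 0.46263231 -0.26721644  0.37469684] [ 0.73717984 -0.83051443 -0.22271684] 0.016626903604484346
0.007 0.07 (array([0.01, 0.06, 0.84]), np.float64(0.0), 'yaw', np.float64(9.8))
0.007 0.041 (array([0.01, 0.06, 3.74]), np.float64(0.0), 'yaw', np.float64(9.8))
0.027 0.016 (array([2.01, 0.06, 6.24]), np.float64(0.0), 'yaw', np.float64(9.8))
-0.003 0.016 (array([-0.99,  0.06,  6.24]), np.float64(0.0), 'yaw', np.float64(9.8))
below hook pts 20 [-0.00103385  0.00344361 -0.01864155]
```

Emit:
send_rows(
  motion=[
    {"offset": [0, 0, 1.5], "turn": 0},
    {"offset": [0, 0, 3], "turn": 0},
    {"offset": [0, 0, 3.5], "turn": 0},
    {"offset": [0.5, 0, 4.1], "turn": 0},
    {"offset": [1, 0, 4.8], "turn": 0},
    {"offset": [1.5, 0, 5.5], "turn": 0},
    {"offset": [2, 0, 6.2], "turn": 0},
    {"offset": [2, 0, 6.2], "turn": 0},
  ],
)

```text
t: 12.95
eef_pos: [0.4826, -0.2637, 0.3107]
ee_rot: [-3.141, 0.002, 0.171]
force: [0.4, -0.1, -0.1]
width: 0.0166
```

Emit:
send_rows(
  motion=[
    {"offset": [0, 0, 0], "turn": 0},
    {"offset": [-0.5, 0, 0], "turn": 0},
    {"offset": [-1, 0, 0], "turn": 0},
    {"offset": [-1.5, 0, 0], "turn": 0},
    {"offset": [-2, 0, 0], "turn": 0},
    {"offset": [-2.5, 0, 0], "turn": 0},
    {"offset": [-3, 0, 0], "turn": 0},
    {"offset": [-3, 0, 0], "turn": 0},
  ],
)

```text
t: 13.75
eef_pos: [0.4518, -0.2692, 0.312]
ee_rot: [-3.142, -0.0, 0.17]
force: [0.2, 0.2, -0.2]
width: 0.017
```

Emit:
send_rows(
  motion=[
    {"offset": [0, 0, -2], "turn": 0},
    {"offset": [0, 0, -5], "turn": 0},
    {"offset": [0, 0, -9], "turn": 0},
    {"offset": [0, 0, -9], "turn": 0},
  ],
)

```text
t: 14.15
eef_pos: [0.4539, -0.2697, 0.4075]
ee_rot: [3.137, -0.008, 0.172]
force: [-0.2, 0.6, -0.4]
width: 0.0167
```

```bash
python3 - <<'E'
from pk import *
e,R,s=pose();print(e,s['force'],s['width'])
f=grab('side');P=cloud(f);p=pick(s)([.008,0,-.089]);d=P.reshape(-1,3)-p
m=(abs(d[:,0])<.02)&(abs(d[:,1])<.02)&(d[:,2]<-.008)&(d[:,2]>-.038);print('below hook pts',m.sum())
u,v=proj(f,np.array([.456,-.269,.01])).astype(int);b=(u-45,u+45,v-50,v+32)
A=crop(f,*b,7,[])
q=P[(abs(P[...,0]-.456)<.06)&(abs(P[...,1]+.269)<.06)&(P[...,2]<.03)];print(len(q),np.percentile(q[:,2],[5,50,95,99]));
cv2.imwrite('pics/c7.png',A);print(A.shape)
E
```

```text
[ 0.45392132 -0.26966115  0.40745985] [-0.20113751  0.57234236 -0.40361303] 0.016741029637952282
below hook pts 0
765 [-0.00145511  0.00826499  0.02044653  0.02463185]
(574, 630, 3)
```

View pics/c7.png

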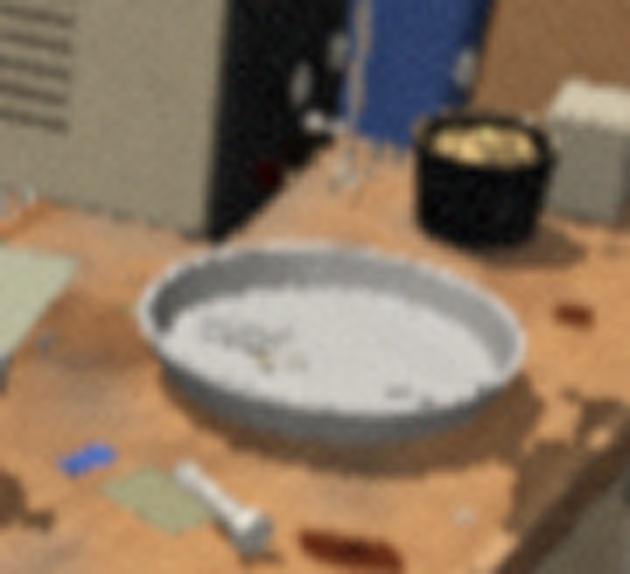

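The dish view is ambiguous (faint marks at (245,335); light blob under the hook at (345,180)), and that was my last picture, so I'll compare numerically against the first side frame.

```bash
python3 - <<'E'
from pk import *
import os
img7=cv2.imread('pics/c7.png')
b0=cv2.imread('pics/side0.png'); f=load('side'); cur=f['frame']
# side0.png is upsampled: reduce back
old=cv2.resize(b0,(512,384),interpolation=cv2.INTER_AREA)
e,R,s=pose(); pk=pick(s)
print('hook px',proj(f,pk([[0,0,-.089],[.0195,0,-.088],[.004,0,-.122]])).round(1).tolist())
u,v=proj(f,np.array([.456,-.269,.01])).astype(int);u0,v0=u-45,v-50;print('crop origin',u0,v0)
D=np.abs(cv2.GaussianBlur(cur,(3,3),0).astype(int)-cv2.GaussianBlur(old,(3,3),0).astype(int)).max(2)
M=(D>30).astype(np.uint8); n,l,st,c=cv2.connectedComponentsWithStats(M[v0:v0+82,u0:u0+90])
for i in range(1,n):
    if st[i,4]>3: print(st[i],c[i].round(1))
P=cloud(f)
# depth at light blob px region
for vv in range(v0+14,v0+30): print(vv,P[vv,u0+44:u0+54,2].round(2).tolist(), D[vv,u0+44:u0+54].tolist())
E
```

```text
hook px [[333.0, 172.9], [326.4, 171.4], [330.4, 183.1]]
crop origin 283 153
[43  0 10 19 53] [49.1 11.3]
[29 46 11  5 31] [34.1 47.9]
[ 71  55  19  22 193] [79.2 65.3]
167 [0.05, 0.05, 0.04, 0.04, 0.04, 0.03, 0.13, 0.13, 0.03, 0.03] [3, 2, 4, 5, 5, 28, 51, 47, 20, 6]
168 [0.05, 0.04, 0.04, 0.03, 0.03, 0.02, 0.12, 0.12, 0.03, 0.03] [29, 29, 15, 4, 7, 27, 45, 37, 14, 6]
169 [0.04, 0.04, 0.04, 0.03, 0.03, 0.02, 0.12, 0.02, 0.02, 0.02] [73, 76, 50, 29, 25, 35, 41, 27, 8, 5]
170 [0.11, 0.11, 0.04, 0.04, 0.02, 0.02, 0.12, 0.02, 0.02, 0.02] [94, 100, 77, 57, 51, 47, 37, 17, 4, 3]
171 [0.11, 0.11, 0.11, 0.11, 0.11, 0.11, 0.11, 0.02, 0.02, 0.02] [68, 76, 64, 54, 51, 42, 26, 7, 5, 6]
172 [0.04, 0.04, 0.04, 0.04, 0.11, 0.11, 0.01, 0.01, 0.02, 0.02] [24, 27, 26, 25, 25, 21, 10, 5, 5, 6]
173 [0.03, 0.03, 0.03, 0.04, 0.0, -0.0, 0.0, 0.0, 0.01, 0.01] [1, 2, 3, 2, 4, 3, 5, 5, 3, 6]
174 [0.04, 0.02, 0.01, 0.01, -0.0, -0.0, 0.01, -0.0, 0.0, 0.01] [4, 4, 4, 4, 3, 6, 8, 7, 5, 7]
175 [0.04, 0.04, -0.0, -0.0, 0.0, 0.0, 0.0, -0.0, 0.0, 0.0] [5, 2, 2, 3, 5, 8, 9, 7, 8, 9]
176 [0.03, 0.04, -0.0, -0.0, -0.0, 0.01, 0.0, 0.0, -0.0, -0.0] [4, 3, 4, 5, 6, 7, 7, 7, 8, 8]
177 [0.0, 0.0, 0.0, -0.0, 0.01, -0.0, 0.01, -0.0, 0.01, 0.0] [4, 4, 6, 7, 7, 8, 8, 7, 9, 9]
178 [0.0, 0.0, -0.0, -0.0, 0.0, 0.01, 0.01, 0.0, 0.01, 0.01] [5, 5, 6, 8, 9, 10, 8, 7, 9, 9]
179 [-0.0, 0.0, 0.0, 0.0, 0.01, 0.01, 0.01, 0.0, 0.0, 0.0] [7, 6, 7, 10, 10, 8, 9, 8, 8, 7]
180 [0.0, 0.0, -0.0, 0.0, 0.0, 0.0, -0.0, 0.01, 0.0, -0.0] [8, 6, 8, 10, 8, 7, 8, 9, 7, 7]
181 [-0.0, 0.0, 0.0, 0.0, 0.0, 0.0, -0.0, -0.0, -0.0, -0.0] [7, 7, 8, 8, 8, 8, 9, 9, 8, 8]
182 [-0.0, 0.0, 0.0, -0.0, 0.0, 0.0, -0.0, -0.0, 0.0, 0.0] [8, 7, 7, 7, 7, 8, 10, 10, 9, 9]
```

```bash
python3 - <<'E'
from pk import *
f=load('side');print('ring change',[ray(f,(283+a,153+b),.010).round(3).tolist() for a,b in((29,48),(34,48),(40,48),(34,46),(34,51))])
# rack slot pose, pick axes: return to tool yaw -17.4 at TCP (.5481,.1968,.3273)
print(off([.46,.0,.42],-17.4)); print(off([.4664,.199,.42],-17.4))
E
```

```text
ring change [[0.503, -0.252, 0.01], [0.491, -0.262, 0.01], [0.476, -0.273, 0.01], [0.497, -0.274, 0.01], [0.482, -0.243, 0.01]]
(array([  5.25, -26.42,  -1.56]), np.float64(27.2), 'yaw', np.float64(9.8))
(array([  9.27, -45.92,  -1.59]), np.float64(27.2), 'yaw', np.float64(9.8))
```

Emit:
send_rows(
  motion=[
    {"offset": [0.8, -4, -1.6], "turn": 3},
    {"offset": [1.8, -8.5, -1.6], "turn": 7},
    {"offset": [2.7, -13, -1.6], "turn": 11},
    {"offset": [3.6, -17.5, -1.6], "turn": 15},
    {"offset": [4.5, -22, -1.6], "turn": 19},
    {"offset": [5.4, -26.5, -1.6], "turn": 23},
    {"offset": [6.3, -31, -1.6], "turn": 27.2},
    {"offset": [7.2, -35.5, -1.6], "turn": 27.2},
  ],
)

```text
t: 15.0
eef_pos: [0.4625, 0.0948, 0.4172]
ee_rot: [3.141, 0.001, -0.307]
force: [2.4, 0.6, -0.3]
width: 0.0168
```

```bash
python3 - <<'E'
from pk import *
e,R,s=pose();print(e,s['force'],s['width']);print(off([.4664,.199,.3385],-17.4))
E
```

```text
[0.46252942 0.09482791 0.41715785] [ 2.35293574  0.64841946 -0.3010764 ] 0.01683137173758628
(array([ -2.77, -10.05,   7.86]), np.float64(-0.2), 'yaw', np.float64(-17.6))
```

Emit:
send_rows(
  motion=[
    {"offset": [-1, -4, 2], "turn": 0},
    {"offset": [-2, -7.5, 5], "turn": 0},
    {"offset": [-2.8, -10, 7.8], "turn": 0},
    {"offset": [-2.8, -10, 7.8], "turn": 0},
    {"offset": [-2.8, -10, 7.8], "turn": 0},
    {"offset": [-2.8, -10, 7.8], "turn": 0},
    {"offset": [-2.8, -10, 7.8], "turn": 0},
  ],
)

```text
t: 15.7
eef_pos: [0.4666, 0.1962, 0.3407]
ee_rot: [-3.14, -0.001, -0.305]
force: [0.1, -0.3, -1.0]
width: 0.0165
```

```bash
python3 - <<'E'
from pk import *
e,R,s=pose();print(e,s['force'],s['width']);print(off([.4664,.199,.3375],-17.4),off([.5481,.1966,.3375],-17.4))
E
```

```text
[0.4666266  0.19615843 0.34073865] [ 0.1408887  -0.34781451 -0.95505272] 0.016521179746387536
(array([-0.11, -0.26,  0.32]), np.float64(-0.1), 'yaw', np.float64(-17.5)) (array([ 7.76, -2.49,  0.33]), np.float64(-0.1), 'yaw', np.float64(-17.5))
```

Emit:
send_rows(
  motion=[
    {"offset": [-0.1, -0.26, 0.3], "turn": 0},
    {"offset": [1, -0.55, 0.3], "turn": 0},
    {"offset": [2.4, -0.95, 0.3], "turn": 0},
    {"offset": [4.2, -1.48, 0.3], "turn": 0},
    {"offset": [6, -2, 0.3], "turn": 0},
    {"offset": [7.75, -2.5, 0.3], "turn": 0},
    {"offset": [7.75, -2.5, 0.3], "turn": 0},
    {"offset": [7.75, -2.5, 0.3], "turn": 0},
  ],
)

```text
t: 16.5
eef_pos: [0.5484, 0.1971, 0.3363]
ee_rot: [3.141, 0.0, -0.305]
force: [0.9, 0.7, -0.3]
width: 0.0166
```

```bash
python3 - <<'E'
from pk import *
e,R,s=pose();print(e,s['force'],s['width']);print(off([.5481,.1968,.328],-17.4))
E
```

```text
[0.54840047 0.1970729  0.33632955] [ 0.88713139  0.74457555 -0.27457532] 0.01657107518236142
(array([-0.02,  0.03,  0.83]), np.float64(-0.1), 'yaw', np.float64(-17.5))
```

Emit:
send_rows(
  motion=[
    {"offset": [0, 0, 0.4], "turn": 0},
    {"offset": [0, 0, 0.8], "turn": 0},
    {"offset": [0, 0, 0.8], "turn": 0},
    {"offset": [0, 0, 0.8], "turn": 0},
  ],
)

```text
t: 16.9
eef_pos: [0.5475, 0.1976, 0.329]
ee_rot: [-3.142, -0.0, -0.304]
force: [0.1, 0.7, 0.3]
width: 0.0169
```

Emit:
send_rows(
  motion=[
    {"offset": [0, 0, 0], "turn": 0},
    {"offset": [0, 0, 0], "turn": 0},
    {"offset": [0, 0, 0], "turn": 0},
    {"offset": [0, 0, 0], "turn": 0},
    {"offset": [0, 0, 0], "turn": 0},
    {"offset": [0, 0, 0], "turn": 0},
  ],
  hand=0.4,
)

```text
t: 17.5
eef_pos: [0.5479, 0.1975, 0.3289]
ee_rot: [-3.142, -0.0, -0.304]
force: [0.4, 0.1, 0.1]
width: 0.058
```

Emit:
send_rows(
  motion=[
    {"offset": [0, 0, -4], "turn": 0},
    {"offset": [0, 0, -8], "turn": 0},
    {"offset": [0, 0, -9.5], "turn": 0},
    {"offset": [0, 0, -9.5], "turn": 0},
  ],
  hand=1,
)

```text
t: 17.9
eef_pos: [0.5483, 0.1976, 0.4271]
ee_rot: [-3.137, -0.004, -0.304]
force: [-0.4, 0.1, 0.3]
width: 0.0856
```

```bash
python3 - <<'E'
from pk import *
f=grab('side');p=frame(.5481,.1972,-17.4,.1205)
P=cloud(f);
u,v=proj(f,p([0,0,.05])).astype(int);q=P[v-40:v+60,u-20:u+20].reshape(-1,3)
for z in(-.075,-.05,.02,.05,.075):
    m=q[(abs(q[:,2]-.12-z)<.006)&(np.hypot(q[:,0]-.548,q[:,1]-.197)<.02)];print(z,len(m),m.mean(0).round(4) if len(m) else '')
m=q[(np.hypot(q[:,0]-.548,q[:,1]-.197)<.02)];print('top',m[:,2].max())
e,R,s=pose();print(e,off([.5505,-.0908,.34],9.8),off([.5505,-.0908,.215],9.8))
E
```

```text
-0.075 9 [0.5441 0.1997 0.0445]
-0.05 54 [0.5568 0.1987 0.0694]
0.02 52 [0.5416 0.2024 0.1401]
0.05 49 [0.5421 0.2027 0.1701]
0.075 51 [0.5414 0.2022 0.1953]
top 0.20981104733583483
[0.54785287 0.19747238 0.42499365] (array([ 8.87, 27.44,  8.45]), np.float64(-27.2), 'yaw', np.float64(-17.4)) (array([ 8.86, 27.47, 20.95]), np.float64(-27.2), 'yaw', np.float64(-17.4))
```

Emit:
send_rows(
  motion=[
    {"offset": [1.5, 4.5, 0], "turn": -5},
    {"offset": [3, 9, 0], "turn": -10},
    {"offset": [4.4, 13.5, 0], "turn": -16},
    {"offset": [5.8, 18, 2], "turn": -22},
    {"offset": [7.2, 22.5, 4], "turn": -27.2},
    {"offset": [8.85, 27.4, 7], "turn": -27.2},
    {"offset": [8.85, 27.4, 8.5], "turn": -27.2},
    {"offset": [8.85, 27.4, 8.5], "turn": -27.2},
  ],
)

```text
t: 18.75
eef_pos: [0.5484, -0.0925, 0.3345]
ee_rot: [-3.141, 0.008, 0.167]
force: [-1.3, 0.9, 0.2]
width: 0.0878
```

Emit:
send_rows(
  motion=[
    {"offset": [0, 0, 0], "turn": 0},
    {"offset": [0, 0, 0], "turn": 0},
  ],
)

```text
t: 18.95
eef_pos: [0.5507, -0.0897, 0.3395]
ee_rot: [3.141, -0.001, 0.172]
force: [-0.1, -0.5, 0.5]
width: 0.0873
```

```bash
python3 - <<'E'
from pk import *
e,R,s=pose();print(e,s['width'],off([.5505,-.0908,.215],9.8))
# roller position along axle from early wrist cloud
G=cloud(load('brk')).reshape(-1,3); c,sn=np.cos(np.radians(9.8)),np.sin(np.radians(9.8))
d=G-[.5732,-.0869,0]; L=np.stack([d[:,0]*c+d[:,1]*sn,-d[:,0]*sn+d[:,1]*c,d[:,2]],-1)
m=L[(abs(L[:,1])<.025)&(L[:,2]>.078)&(L[:,2]<.092)&(L[:,0]<-.003)&(L[:,0]>-.06)];print(len(m),m.min(0),m.max(0),np.percentile(m[:,0],[2,98]))
m=L[(L[:,0]<-.01)&(L[:,0]>-.033)&(L[:,2]>.03)&(L[:,2]<.095)&(abs(L[:,1])<.04)];print('y range',m[:,1].min(),m[:,1].max())
E
```

```text
[ 0.55065321 -0.08971011  0.3395149 ] 0.08725356868555288 (array([-0.04,  0.1 , 12.45]), np.float64(0.0), 'yaw', np.float64(9.8))
999 [-0.05130168 -0.02242696  0.07804102] [-0.00706008  0.02238151  0.08815238] [-0.05009721 -0.01041674]
y range -0.03177658808798895 0.031645033814659156
```

Emit:
send_rows(
  motion=[
    {"offset": [0, 0.1, 4], "turn": 0},
    {"offset": [0, 0.1, 8], "turn": 0},
    {"offset": [0, 0.1, 11], "turn": 0},
    {"offset": [0, 0.1, 12.5], "turn": 0},
    {"offset": [0, 0.1, 12.5], "turn": 0},
    {"offset": [0, 0.1, 12.5], "turn": 0},
  ],
)

```text
t: 19.55
eef_pos: [0.5512, -0.0906, 0.215]
ee_rot: [3.141, -0.001, 0.172]
force: [1.0, 0.7, 0.7]
width: 0.0876
```

Emit:
send_rows(
  motion=[
    {"offset": [0, 0, 0], "turn": 0},
    {"offset": [0, 0, 0], "turn": 0},
    {"offset": [0, 0, 0], "turn": 0},
    {"offset": [0, 0, 0], "turn": 0},
    {"offset": [0, 0, 0], "turn": 0},
    {"offset": [0, 0, 0], "turn": 0},
  ],
  hand=-1,
  squeeze=20,
)

```text
t: 20.15
eef_pos: [0.5505, -0.0906, 0.2145]
ee_rot: [-3.14, -0.001, 0.171]
force: [-2.2, 7.9, 3.9]
width: 0.0643
```

Emit:
send_rows(
  motion=[
    {"offset": [0, -0.05, -0.05], "turn": 0},
    {"offset": [0, -0.05, -0.05], "turn": 0},
    {"offset": [0, -0.05, -0.05], "turn": 0},
  ],
)

```text
t: 20.45
eef_pos: [0.5504, -0.0906, 0.2147]
ee_rot: [-3.141, -0.001, 0.171]
force: [-1.5, 5.5, 3.5]
width: 0.064
```

Emit:
send_rows(
  motion=[
    {"offset": [-0.5, 0, 0], "turn": 0},
    {"offset": [-1.2, 0, 0], "turn": 0},
    {"offset": [-2, 0, 0], "turn": 0},
    {"offset": [-2, 0, 0], "turn": 0},
  ],
)

```text
t: 20.85
eef_pos: [0.5303, -0.0942, 0.2148]
ee_rot: [-3.141, -0.001, 0.171]
force: [-1.6, 4.9, 2.1]
width: 0.0638
```

Sliding freely; continue, clear of the axle end.

Emit:
send_rows(
  motion=[
    {"offset": [-0.8, -0.03, -0.03], "turn": 0},
    {"offset": [-1.8, -0.03, -0.03], "turn": 0},
    {"offset": [-2.8, -0.03, -0.03], "turn": 0},
    {"offset": [-3.8, -0.03, -0.03], "turn": 0},
    {"offset": [-4.8, -0.03, -0.03], "turn": 0},
    {"offset": [-5.5, -0.03, -0.03], "turn": 0},
    {"offset": [-5.5, -0.03, -0.03], "turn": 0},
    {"offset": [-5.5, -0.03, -0.03], "turn": 0},
  ],
)

```text
t: 21.65
eef_pos: [0.4765, -0.1035, 0.2149]
ee_rot: [3.141, -0.0, 0.171]
force: [0.7, 1.0, -1.9]
width: 0.0638
```

```bash
python3 - <<'E'
from pk import *
e,R,s=pose();print(e,s['force'],s['width'])
c=np.array([.456,-.269]);ux=np.array([.985,.170])
for k,h in((-.020,.10),(-.020,.041)): print(off([*(c+k*ux),h+.159],9.8))
f=grab('side');P=cloud(f).reshape(-1,3);q=e-[0,0,.159];d=P-q
m=(np.linalg.norm(d,axis=1)<.04);print('roller pts',m.sum(),d[m].min(0),d[m].max(0))
E
```

```text
[ 0.47646334 -0.10347189  0.21488192] [ 0.68792515  1.03418421 -1.85086152] 0.06381911521245204
(array([-6.83, 15.97, -4.41]), np.float64(-0.0), 'yaw', np.float64(9.8))
(array([-6.83, 15.96,  1.49]), np.float64(-0.0), 'yaw', np.float64(9.8))
roller pts 117 [-0.02697101 -0.03023591 -0.0281733 ] [0.03625146 0.03462125 0.01426758]
```

Emit:
send_rows(
  motion=[
    {"offset": [0, 0, -2.5], "turn": 0},
    {"offset": [-0.8, 2, -4.5], "turn": 0},
    {"offset": [-2, 5, -4.5], "turn": 0},
    {"offset": [-3.4, 8, -4.5], "turn": 0},
    {"offset": [-4.7, 11, -4.5], "turn": 0},
    {"offset": [-5.9, 14, -4.5], "turn": 0},
    {"offset": [-6.8, 16, -4.5], "turn": 0},
    {"offset": [-6.8, 16, -4.5], "turn": 0},
  ],
)

```text
t: 22.5
eef_pos: [0.4362, -0.2747, 0.2594]
ee_rot: [3.141, 0.0, 0.168]
force: [-0.4, 1.0, -1.0]
width: 0.0638
```

Emit:
send_rows(
  motion=[
    {"offset": [0, 0, 2], "turn": 0},
    {"offset": [0, 0, 4], "turn": 0},
    {"offset": [0, 0, 5], "turn": 0},
    {"offset": [0, 0, 5.4], "turn": 0},
    {"offset": [0, 0, 5.4], "turn": 0},
    {"offset": [0, 0, 5.4], "turn": 0},
  ],
)

```text
t: 23.1
eef_pos: [0.437, -0.2726, 0.2063]
ee_rot: [3.141, -0.001, 0.171]
force: [0.4, -0.2, -1.0]
width: 0.0639
```

```bash
python3 - <<'E'
from pk import *
e,R,s=pose();print(e,s['force'],s['width'])
c=np.array([.456,-.269]);ux=np.array([.985,.170])
print(off([*(c-.02*ux),.1995],9.8))
E
```

```text
[ 0.43703268 -0.272556    0.2062767 ] [ 0.38082008 -0.2394778  -1.02967676] 0.06388716674062479
(array([-0.07, -0.03,  0.68]), np.float64(0.0), 'yaw', np.float64(9.8))
```

Emit:
send_rows(
  motion=[
    {"offset": [0, 0, 0.3], "turn": 0},
    {"offset": [0, 0, 0.55], "turn": 0},
    {"offset": [0, 0, 0.7], "turn": 0},
    {"offset": [0, 0, 0.7], "turn": 0},
    {"offset": [0, 0, 0.7], "turn": 0},
  ],
)

```text
t: 23.6
eef_pos: [0.4366, -0.2726, 0.1992]
ee_rot: [3.141, -0.0, 0.171]
force: [-0.4, 1.4, 4.9]
width: 0.064
```

Emit:
send_rows(
  motion=[
    {"offset": [0, 0, -0.05], "turn": 0},
    {"offset": [0, 0, -0.05], "turn": 0},
  ],
)

```text
t: 23.8
eef_pos: [0.4366, -0.2727, 0.1992]
ee_rot: [3.141, -0.0, 0.171]
force: [-0.6, 1.5, 1.2]
width: 0.0639
```

Emit:
send_rows(
  motion=[
    {"offset": [0, 0, 0], "turn": 0},
    {"offset": [0, 0, 0], "turn": 0},
    {"offset": [0, 0, 0], "turn": 0},
    {"offset": [0, 0, 0], "turn": 0},
    {"offset": [0, 0, 0], "turn": 0},
  ],
  hand=0.75,
)

```text
t: 24.3
eef_pos: [0.4365, -0.2727, 0.1992]
ee_rot: [3.142, 0.0, 0.171]
force: [-0.0, 0.3, -0.5]
width: 0.0762
```

Emit:
send_rows(
  motion=[
    {"offset": [0, 0, -2], "turn": 0},
    {"offset": [0, 0, -5], "turn": 0},
    {"offset": [0, 0, -9], "turn": 0},
    {"offset": [0, 0, -14], "turn": 0},
    {"offset": [-3, 0, -18], "turn": 0},
    {"offset": [-3, 0, -18], "turn": 0},
    {"offset": [-3, 0, -18], "turn": 0},
    {"offset": [-3, 0, -18], "turn": 0},
  ],
)

```text
t: 25.1
eef_pos: [0.4067, -0.2776, 0.3784]
ee_rot: [-3.141, 0.001, 0.17]
force: [0.2, -0.6, -0.2]
width: 0.0767
```

```bash
python3 - <<'E'
from pk import *
e,R,s=pose();print(e,s['force'],s['width'])
f=grab('side');P=cloud(f);q=P.reshape(-1,3)
m=q[(np.hypot(q[:,0]-.456,q[:,1]+.269)<.085)&(q[:,2]>.03)&(q[:,2]<.1)];print('roller side',len(m),m.min(0),m.max(0),m.mean(0))
t=grab('top');T=cloud(t).reshape(-1,3)
m=T[(np.hypot(T[:,0]-.456,T[:,1]+.269)<.085)&(T[:,2]>.035)&(T[:,2]<.1)];print('roller top',len(m),m.min(0) if len(m) else '',m.max(0) if len(m) else '')
# axle bare, ring still in dish
old=cv2.resize(cv2.imread('pics/side0.png'),(512,384),interpolation=cv2.INTER_AREA)
D=np.abs(cv2.GaussianBlur(f['frame'],(3,3),0).astype(int)-cv2.GaussianBlur(old,(3,3),0).astype(int)).max(2)
n,l,st,c=cv2.connectedComponentsWithStats((D>30).astype(np.uint8))
for i in range(1,n):
    if st[i,4]>8: print(st[i],c[i].round())
r=P[180:230,300:350].reshape(-1,3)
E
```

```text
[ 0.40668797 -0.27758601  0.37844315] [ 0.21578846 -0.57412175 -0.22170823] 0.07672811566752652
roller side 241 [ 0.4087147  -0.29933287  0.03005964] [ 0.44844038 -0.23734255  0.07347973] [ 0.42739338 -0.25661999  0.053192  ]
roller top 0  
[ 288    0  107  151 5253] [359.  60.]
[  400     0    92   312 13741] [435. 128.]
[ 462    0   50  235 5700] [495. 132.]
[473  35  14  71 609] [480.  70.]
[468 117  12  62 274] [473. 139.]
[434 157  12   6  34] [438. 160.]
[329 184  21  28 442] [338. 198.]
[262 191  20  24 310] [270. 203.]
[313 199  10   5  29] [317. 201.]
[510 214   2  15  26] [511. 220.]
[274 219  13   7  58] [280. 222.]
[194 221   5   7  16] [196. 225.]
[273 226  11   5  40] [278. 228.]
[510 230   2   7   9] [511. 233.]
[497 237  11  13  60] [501. 244.]
[469 245  17   8  69] [478. 248.]
[457 247   7   8  30] [460. 250.]
[468 274  44  44 696] [494. 293.]
[506 279   6   6  21] [508. 281.]
[485 308   8   8  29] [489. 312.]
[428 313  54  44 779] [456. 336.]
[ 422  320   55   63 1156] [447. 356.]
```

Emit:
send_rows(
  motion=[
    {"offset": [0, 0, -3], "turn": 0},
    {"offset": [0, 0, -3], "turn": 0},
    {"offset": [0, 0, -3], "turn": 0},
    {"offset": [0, 0, -3], "turn": 0},
    {"offset": [0, 0, -3], "turn": 0},
    {"offset": [0, 0, -3], "turn": 0},
  ],
)

```text
t: 25.8
eef_pos: [0.4069, -0.2777, 0.4085]
ee_rot: [-3.141, 0.001, 0.171]
force: [0.7, 0.4, -0.4]
width: 0.0766
```

```bash
python3 - <<'E'
from pk import *
f=grab('side');P=cloud(f);q=P.reshape(-1,3)
m=q[(np.hypot(q[:,0]-.456,q[:,1]+.269)<.085)&(q[:,2]>.03)&(q[:,2]<.1)];print('roller side',len(m),m.min(0),m.max(0),m.mean(0))
for z in(-.075,.02,.075):
    m=q[(abs(q[:,2]-.12-z)<.006)&(np.hypot(q[:,0]-.548,q[:,1]-.197)<.02)];print('pick',z,len(m),m.mean(0).round(4))
m=(abs(f['frame'].astype(int)[199:204,313:323]-cv2.resize(cv2.imread('pics/side0.png'),(512,384),interpolation=cv2.INTER_AREA)[199:204,313:323]).max(2));print('ring diff',m.max())
print(get_state()['t']);job_done()
E
```

```text
roller side 236 [ 0.40988453 -0.30062494  0.03016654] [ 0.4480153  -0.23837151  0.0740745 ] [ 0.42763502 -0.25689378  0.05309201]
pick -0.075 9 [0.5444 0.1997 0.0443]
pick 0.02 49 [0.5418 0.2024 0.14  ]
pick 0.075 56 [0.5413 0.2021 0.1951]
ring diff 57
25.85
the job is handed in; nothing more can be done
```

The job is done in the order asked and was handed in at 25.85 s. I hooked the ring out of its groove with the pick and laid it in the dish. The pick is back in its own rack slot, and the roller, drawn off the axle, stands in the dish.

What the last checks showed:
- **Pick:** it hangs upright in the slot. Its handle is at the same place low and high to within about 1 mm.
- **Roller:** it stands on its tread in the dish with its top at about 0.073 m. It stayed put between two looks about 0.7 s apart.
- **Forces:** the highest reading at the end of any move was about 8 N, well under the limits.
- **Ring:** this is the least certain check. My last close-up of the dish was ambiguous because the ring barely shows against the floor. The evidence is indirect: a side-camera image change in the dish at about (0.49, -0.26), where I meant to lay it, and nothing left hanging on the hook. The change was still there at hand-in.

The top camera gave no points for the roller, probably because the arm blocked its view, so the roller check rests on the side camera alone. I never reached for the other tools, but I did not check each one at the end.

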